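# Make up the air kit and the feeding kit

### The arm

A 6-joint arm with a two-finger parallel gripper is mounted at the origin on the work surface. World frame = base frame: x ahead of the robot, y to its left, z up, the work surface at z = 0. Lengths are in m, angles in rad, forces in N, time in s.
With the tool pointing down it reaches from about 0.425 to 0.95 m from the base axis. Payload 3.5 kg.
Tool frame: the origin (TCP) lies midway between the tips of the shut fingers; the grasp point (between the pads) lies 19 mm behind it; z points along the fingers, y is the direction in which the jaws open and shut (so a half turn about z gives the same grasp; the last joint's range is limited). The gripper opens to 85 mm and grips with 20 to 120 N. Pads are 22 mm wide; open, the fingers measure 114 mm over their backs; the gripper's body (76 mm by 85 mm) begins 54 mm behind the grasp point. The pads swing forward as they close: fully open they stand 13 mm farther back than shut.
Start: joints at [-1.302, 0.286, 1.577, -0, 1.279, -0.15], TCP at [0.275, -0.617, 0.231] pointing down, gripper open.
Joint ranges: [-2.77, 2.77], [-0.9, 2.22], [0.21, 2.48], [-1.53, 4.67], [0.24, 2.81], [-2.84, 2.84]. Speed limits (rad/s): [2.79, 2.79, 3.14, 3.14, 3.14, 3.14].

### API

Orientations are given as a unit quaternion [x, y, z, w].
In Python, from plant import ctrl gives the robot as it stands.
- The arm moves only by the tool apply_moves, never from a script. Its argument "moves" is a list that holds one entry, the list of rows, each a list of 7 numbers: the shift along the tool's x, y, z in m, then the turn, a rotation vector about the tool's x, y, z in degrees, then the gripper's target within -1 to 1 (shut at 1, half-way at 0, fully open at -1). In form: [[[tx, ty, tz, ax, ay, az, hand], ...]]. A call has 1 to 12 rows; each row shifts and turns the pose as measured when the row begins, along the tool's axes as they then stand; what a row does not reach is not made up. A row lasts 1/10 s, in which the tool goes at most 50 mm and 8.59 degrees, less where a joint would pass 70% of its speed; a pose out of reach is approached as far as the arm can. A call with a gripper value outside its range is refused whole. The fingers move at their own pace and stop on an object; "force" is the grip in N (left out, the last holds). Time passes only in rows, so rows that do not move let the fingers close. It gives the time, the measured TCP pose, the force and the opening at its end, in the units of the state.
- ctrl.get_state(): the state, without advancing time (a new reading comes with each control period).
- ctrl.read_camera(name): name is "side" or "top" or "wrist"; returns the picture (384x512x3 uint8, red, green, blue); there is no depth.
- ctrl.get_calibration(name): a dict with "camera_matrix" (3x3 intrinsics, pixels), "cam_to_world" (4x4, takes a point from camera to world coordinates). Camera axes: x right, y up, looking along -z (the intrinsics and any distortion apply to the point x, -y, -z); pixel columns grow to the right and rows downward; lengths in m; the calibration is good to about 2 mm. A picture is of the moment at which its call begins: read the wrist's pose just before it. get_calibration takes no time and is no camera call; for the wrist camera it gives the pose at the moment of the call.
- ctrl.sign_off(): hands the job in, once; it reports no verdict.
The state is a dict: "time": time; "qpos": joint angles; "dq": joint speeds; "joint_efforts": joint torques, N m; "eef_pos": TCP position; "tcp_rot": TCP orientation; "contact_force": force on the tool from outside, world axes, zero at the start; "wrist_torque": the same for the moment, N m; "opening": opening from 0.0 (shut) to 1.0 (fully open).
Only numpy, scipy, OpenCV 4.12 (cv2) and the standard library are available. Lean on these libraries where they do the work, as an engineer would, in place of code of your own. Each camera call takes 0.05 s, during which the arm holds its last target. There are 200 camera calls.

### The job

Make up two aquarium kits from the stock on the shelf. In the blue tray, stand the blue airstone in the white-lined bay, lay the check valve in the yellow-lined bay and stand the black suction clip in the dark grey bay, all the same way up as they are now and flat on the bay floors; lower the ceramic airstone gently, do not drop it. In the orange tray, lay the green feeding ring flat in the empty bay and release the brown food block into the white feeder funnel so that it falls to the bottom of its tube; leave the pink spare airstone and the tweezers where they are.

Things in the scene. Friction and masses are not known exactly. Their poses are not given: they have to be found in the camera images.
- airstone: Blue ceramic airstone, loose: upright cylinder 30 mm across and 36 mm high, with a thin white nipple (7 mm across) rising 10 mm more from its top. Origin: centre of its underside; z is up. 
- check_valve: Clear plastic check valve with a red end, loose: a 22 mm cube-shaped body with an 8 mm thick, 11 mm long barb at each end along its x axis (44 mm overall along x; 22 mm wide along y; 22 mm high). Red end at +x. Origin: centre of its underside; z is up. 
- suction_clip: Black rubber-and-plastic suction-cup airline clip, loose, cup down: cup 34 mm across at the foot, tapering by 8 mm height to a round stem 16 mm across that reaches 24 mm; two small prongs on top reach 30 mm. Grip it by the stem. Origin: centre of its underside; z is up. 
- feeding_ring: Green plastic feeding ring, loose, lying flat: 70 mm outside, 50 mm inside diameter (wall 10 mm), 18 mm high. Origin: centre of its underside; z is up. (the middle of the hole).
- food_block_center (a point): Centre of the brown food block, loose: an upright hard cylinder 18 mm across and 18 mm high, so this point starts 9 mm above the shelf.
- air_tray: Blue plastic kit tray, fixed: 92 mm (its x) by 202 mm (its y), floor 4 mm thick, walls and ribs 4 mm thick with rims 10 mm above the shelf. Three bays, each 84 mm (x) by 62 mm (y) inside: white-lined centred at y = +66 mm, yellow-lined at y = 0, dark-grey-lined at y = -66 mm (x = 0 for all). Origin: centre of its underside; z is up. 
- feed_tray: Orange plastic kit tray, fixed: 104 mm (its x) by 202 mm (its y), floor 4 mm thick, walls and rib 4 mm thick with rims 10 mm above the shelf. The empty bay, 96 mm square inside, is centred at x = 0, y = +49 mm; the other bay (about y = -51 mm) holds the feeder. Origin: centre of its underside; z is up. 
- feeder: White plastic feeder, fixed in the orange tray: a vertical tube, 38 mm outside and 30 mm inside, closed below by a 4 mm base, that widens from 36 mm above its underside into a funnel whose rim is 64 mm above its underside, 84 mm across outside and about 76 mm inside. Origin: centre of its underside; z is up. It stands on the tray's floor, 4 mm above the shelf.
- spare_stone: Pink ceramic spare airstone, loose, to be left alone: 34 mm across, 28 mm high, with a white nipple 10 mm higher. Origin: centre of its underside; z is up. 
- tweezers: Stainless steel aquascaping tweezers, loose, to be left alone, lying between the trays: 150 mm long along its x, about 12 mm wide, 7 mm high. Origin: centre of its underside; z is up. 

How it is judged:
By the outcome, as a careful person would: the job done as asked, in the order asked, and still so for the second after the job is handed in, with the robot touching nothing.
It also fails if it takes over 109 s, if anything falls off the work surface, if the arm or the gripper's body presses on something with over 40 N, if the wrist force passes 120 N, or if a joint passes its speed limit or range.

## Working session

There is one attempt and no reset: what is moved stays moved. The work goes in short steps, Python scripts to look and compute and a tool call to move; the robot and the scene stay as the last step left them, time stands still between calls to the robot, and variables do not carry over. Pictures are saved under pics/ and viewed, about 12 in all and at most 16, crops included, and the job is handed in when it is done.

Besides the shell and the picture viewer there is one more tool, called by a JSON object that holds its "name" and its "arguments". apply_moves: Moves the arm, as the interface text tells. Its arguments: {"type":"object","properties":{"moves":{"type":"array","items":{"type":"array","items":{"type":"array","items":{"type":"number"}}}},"force":{"type":"number"}},"required":["moves"]}

```bash
ls; mkdir -p pics
cat > h.py <<'E'
import numpy as np, cv2
from plant import ctrl
def snap(name,fn):
    im=ctrl.read_camera(name); cv2.imwrite('pics/'+fn,im[:,:,::-1]); return im
def pix2w(cal,u,v,z):
    K=np.array(cal['camera_matrix']);T=np.array(cal['cam_to_world'])
    d=np.linalg.inv(K)@[u,v,1]; d=T[:3,:3]@[d[0],-d[1],-d[2]]
    o=T[:3,3]; return o+d*(z-o[2])/d[2]
def w2pix(cal,p):
    K=np.array(cal['camera_matrix']);T=np.array(cal['cam_to_world'])
    c=T[:3,:3].T@(np.array(p)-T[:3,3]); q=K@[c[0],-c[1],-c[2]]; return q[:2]/q[2]
E
python3 - <<'E'
from h import *
for n in('top','side'):
    c=ctrl.get_calibration(n); print(n,{k:(np.round(v,4).tolist() if not isinstance(v,(str,type(None))) else v) for k,v in c.items()})
    im=ctrl.read_camera(n)
    cv2.imwrite(f'pics/{n}0.png',cv2.resize(im[:,:,::-1],(800,600),interpolation=cv2.INTER_CUBIC))
    cv2.imwrite(f'pics/{n}0raw.png',im[:,:,::-1])
s=ctrl.get_state(); print(s)
E
```

```text
pics
top {'camera_matrix': [[407.6674, 0.0, 258.9314], [0.0, 407.6674, 195.6984], [0.0, 0.0, 1.0]], 'cam_to_world': [[0.0106, 0.9968, -0.0795, 0.4881], [-0.9999, 0.0107, 0.0017, -0.0013], [0.0026, 0.0794, 0.9968, 0.8167], [0.0, 0.0, 0.0, 1.0]]}
side {'camera_matrix': [[371.3352, 0.0, 252.7201], [0.0, 371.3352, 196.477], [0.0, 0.0, 1.0]], 'cam_to_world': [[0.948, 0.1893, -0.2557, 0.3423], [-0.3181, 0.55, -0.7722, -0.5855], [-0.0056, 0.8134, 0.5816, 0.5029], [0.0, 0.0, 0.0, 1.0]]}
{'time': 0.1, 'qpos': array([-1.30196104e+00,  2.87109464e-01,  1.57803209e+00,  1.66041572e-05,
        1.27860652e+00, -1.49971261e-01]), 'dq': array([-0.00109887, -0.00097502, -0.00551083,  0.0001777 , -0.00046123,
        0.00112339]), 'joint_efforts': array([ 5.73504931e-04, -4.07296157e+01, -2.93698239e+01, -1.25597239e-04,
        3.39532060e-03,  6.76549419e-06]), 'eef_pos': array([ 0.27439113, -0.61606137,  0.2300631 ]), 'tcp_rot': array([ 9.78155065e-01,  2.07873777e-01, -5.60790904e-05, -1.07627764e-03]), 'contact_force': array([-0.3095699 ,  0.03899532,  1.0147109 ]), 'wrist_torque': array([-0.00504606, -0.03630914, -0.00774567]), 'opening': 0.9983178907109044}
```

View pics/top0.png

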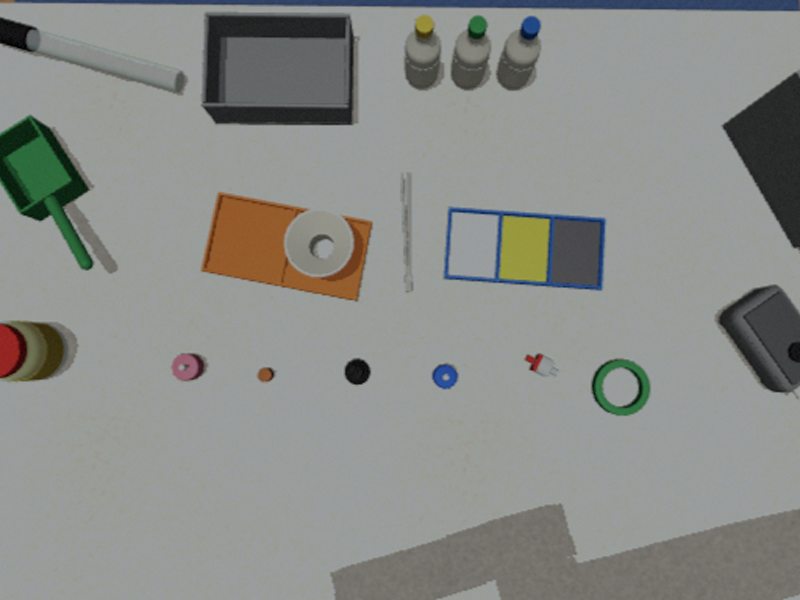

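View pics/side0.png

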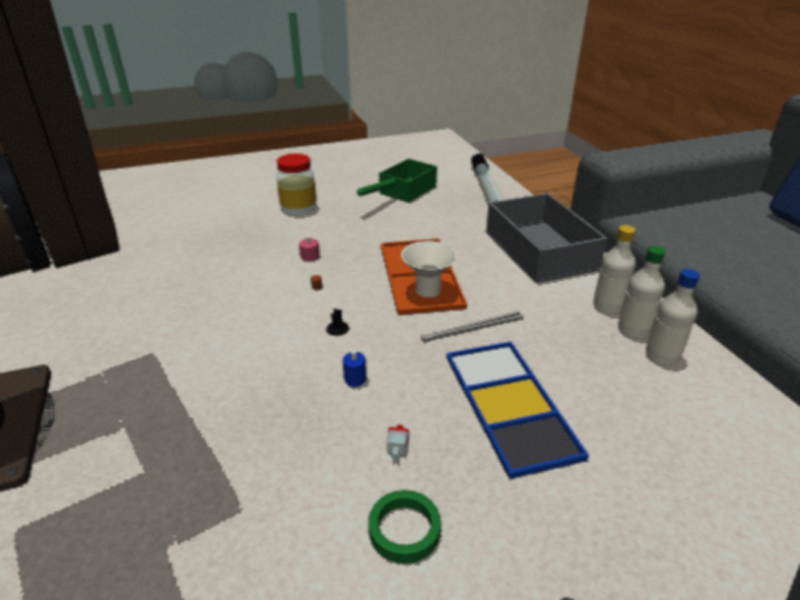

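Run:
```python
from h import *
im=cv2.imread('pics/top0raw.png')
def cr(x0,y0,w,h,s): return cv2.resize(im[y0:y0+h,x0:x0+w],None,fx=s,fy=s,interpolation=cv2.INTER_CUBIC)
C=np.zeros((600,800,3),np.uint8)
a=cr(125,118,114,80,3.5);b=cr(280,128,113,62,3.5);c=cr(330,222,32,24,12);d=cr(215,225,82,26,4.5)
C[:a.shape[0],:a.shape[1]]=a; C[:b.shape[0],402:402+b.shape[1]]=b[:,:398]; C[300:300+c.shape[0],:c.shape[1]]=c; C[300:300+d.shape[0],402:402+d.shape[1]]=d[:,:398]
cv2.imwrite('pics/mos.png',C)
cal=ctrl.get_calibration('top')
hsv=cv2.cvtColor(im,cv2.COLOR_BGR2HSV)
def seg(n,x0,y0,x1,y1,lo,hi,z):
    m=cv2.inRange(hsv[y0:y1,x0:x1],lo,hi)
    k,l,st,ce=cv2.connectedComponentsWithStats(m)
    i=1+st[1:,4].argmax(); cnt=cv2.findContours((l==i).astype(np.uint8),0,2)[0][0]
    (cx,cy),r=cv2.minEnclosingCircle(cnt)
    print(n,st[i].tolist(),(ce[i]+[x0,y0]).round(1),(round(cx+x0,1),round(cy+y0,1),round(r,1)),pix2w(cal,cx+x0,cy+y0,z).round(4))
seg('green',370,220,425,275,(40,80,30),(85,255,255),.012)
seg('blue',270,228,300,252,(100,120,30),(130,255,255),.03)
seg('black',215,225,243,250,(0,0,0),(180,255,70),.004)
seg('brown',160,230,180,248,(0,90,30),(20,255,255),.016)
seg('pink',105,220,135,250,(150,60,30),(180,255,255),.024)
```

```text
green [9, 10, 37, 36, 537] [397.4 247.7] (397.0, 247.7, 18.3) [ 0.4528 -0.2747  0.012 ]
blue [7, 6, 15, 15, 158] [284.2 240.6] (284.3, 240.7, 7.5) [ 0.4646 -0.0523  0.03  ]
black [6, 5, 16, 16, 200] [228.3 237.6] (228.5, 237.5, 7.9) [0.469  0.0567 0.004 ]
brown [5, 6, 10, 8, 65] [169.5 239.4] (169.5, 239.5, 4.7) [0.4642 0.171  0.016 ]
pink [5, 7, 20, 16, 250] [120.  234.5] (119.8, 234.6, 9.9) [0.4728 0.2655 0.024 ]
```

View pics/mos.png

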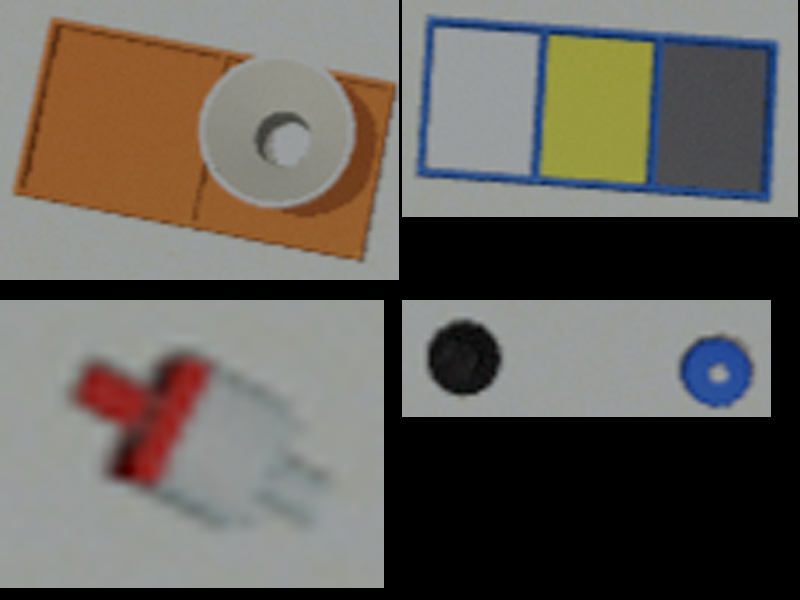

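```bash
cat >> h.py <<'E'
from scipy.spatial.transform import Rotation as Ro
def delta(x,y,z,phi):
    s=ctrl.get_state(); R=Ro.from_quat(s['tcp_rot']); Rt=Ro.from_euler('z',phi,degrees=True)*Ro.from_euler('x',180,degrees=True)
    d=R.inv().apply(np.array([x,y,z])-s['eef_pos']); r=(R.inv()*Rt).as_rotvec(degrees=True)
    print('t',round(s['time'],2),'pos',s['eef_pos'].round(4),'d(mm)',(d*1000).round(1),'rot',r.round(2),'q',np.degrees(s['qpos']).round(0),'F',s['contact_force'].round(1),'open',round(s['opening'],3))
E
python3 - <<'E'
from h import *
cal=ctrl.get_calibration('top')
def P(m,off,s,z): m=(np.array(m)+.5)/s-.5+off; return pix2w(cal,*m,z)
for n,cs,off in (('feed',[(54,18),(395,83),(362,260),(15,193)],(125,118)),('air',[(26,16),(375,41),(368,200),(16,176)],(280,128))):
    p=np.array([P(c,off,3.5,.010) for c in cs]); print(n,p.round(4).tolist(),'c',p.mean(0).round(4))
    print([np.linalg.norm(p[i]-p[i-1]).round(4) for i in range(4)])
    ey=(p[0]+p[3]-p[1]-p[2])/2; print('ydir angle',np.degrees(np.arctan2(ey[1],ey[0])))
    ex=(p[0]+p[1]-p[2]-p[3])/2; print('xdir angle',np.degrees(np.arctan2(ex[1],ex[0])))
print('feeder rim',P((277,132),(125,118),3.5,.068))
a=P((83,388-300),(330,222),12,.013);b=P((318,500-300),(330,222),12,.013);print('valve',a,b,(a+b)/2,np.linalg.norm(a-b),np.degrees(np.arctan2(*(a-b)[1::-1])))
# side-view check
cs=ctrl.get_calibration('side')
for n,p in dict(ring=(.4528,-.2747,.018),stone=(.4646,-.0523,.036),clip=(.469,.0567,0),food=(.4642,.171,.018),pink=(.4728,.2655,.028)).items(): print(n,(w2pix(cs,p)*1.5625).round(0))
E
```

```text
feed [[0.6969, 0.238, 0.01], [0.6612, 0.0414, 0.01], [0.5592, 0.0586, 0.01], [0.5953, 0.2567, 0.01]] c [0.6282 0.1487 0.01  ]
[np.float64(0.1033), np.float64(0.1998), np.float64(0.1035), np.float64(0.2014)]
ydir angle 79.68148807491153
xdir angle -10.02186064816846
air [[0.681, -0.058, 0.01], [0.6686, -0.2584, 0.01], [0.5768, -0.2531, 0.01], [0.5884, -0.0527, 0.01]] c [ 0.6287 -0.1555  0.01  ]
[np.float64(0.0927), np.float64(0.2008), np.float64(0.092), np.float64(0.2007)]
ydir angle 86.58737396447913
xdir angle -3.2671057607732914
feeder rim [0.62173798 0.10051085 0.068     ]
valve [ 0.48832718 -0.15582603  0.013     ] [ 0.4704749  -0.19419264  0.013     ] [ 0.47940104 -0.17500934  0.013     ] 0.04231667094458943 65.04708494315703
ring [404. 521.]
stone [353. 358.]
clip [337. 330.]
food [316. 278.]
pink [308. 243.]
```

{"name": "apply_moves", "arguments": {"moves": [[[0, 0, 0, 0, 0, -7.85, -1], [0, 0, 0, 0, 0, -7.85, -1], [0, 0, 0, 0, 0, -7.85, -1], [0, 0, 0, 0, 0, -7.85, -1], [0, 0, 0, 0, 0, -7.85, -1], [0, 0, 0, 0, 0, -7.85, -1], [0, 0, 0, 0, 0, -7.85, -1], [0, 0, 0, 0, 0, -7.85, -1]]], "force": 40}}

```text
time: 0.9
eef_pos: [0.2735, -0.6129, 0.2231]
tcp_rot: [0.711, 0.703, 0.003, -0.006]
contact_force: [0.2, -0.3, 0.4]
opening: 1.0
```

```bash
python3 -c "
from h import *
delta(.4646,-.0523,.12,86.7)"
```

```text
t 0.9 pos [ 0.2735 -0.6129  0.2231] d(mm) [561.4 184.9 109.9] rot [-0.24 -0.76  2.63] q [-75.  17.  91.  -0.  73. -74.] F [ 0.2 -0.3  0.4] open 1.0
```

{"name": "apply_moves", "arguments": {"moves": [[[0.047, 0.0155, 0.008, 0, 0, 0.2, -1], [0.047, 0.0155, 0.008, 0, 0, 0.2, -1], [0.047, 0.0155, 0.008, 0, 0, 0.2, -1], [0.047, 0.0155, 0.008, 0, 0, 0.2, -1], [0.047, 0.0155, 0.008, 0, 0, 0.2, -1], [0.047, 0.0155, 0.008, 0, 0, 0.2, -1], [0.047, 0.0155, 0.008, 0, 0, 0.2, -1], [0.047, 0.0155, 0.008, 0, 0, 0.2, -1], [0.047, 0.0155, 0.008, 0, 0, 0.2, -1], [0.047, 0.0155, 0.008, 0, 0, 0.2, -1], [0.047, 0.0155, 0.008, 0, 0, 0.2, -1], [0.047, 0.0155, 0.008, 0, 0, 0.2, -1]]]}}

```text
time: 2.1
eef_pos: [0.4715, -0.0567, 0.1291]
tcp_rot: [0.73, 0.684, 0.004, -0.008]
contact_force: [1.0, -1.1, -0.5]
opening: 0.999
```

```bash
python3 -c "
from h import *
delta(.4646,-.0523,.08,86.7)"
```

```text
t 2.1 pos [ 0.4715 -0.0567  0.1291] d(mm) [ 3.1 -6.9 49.2] rot [-0.34 -0.9  -0.44] q [-20.  -3. 123.   1.  61. -16.] F [ 1.  -1.1 -0.5] open 0.999
```

{"name": "apply_moves", "arguments": {"moves": [[[0.003, -0.007, 0.01, -0.3, -0.9, -0.4, -0.3], [0, 0, 0.01, 0, 0, 0, -0.3], [0, 0, 0.01, 0, 0, 0, -0.3], [0, 0, 0.01, 0, 0, 0, -0.3], [0, 0, 0, 0, 0, 0, -0.3], [0, 0, 0, 0, 0, 0, -0.3]]]}}

```text
time: 2.7
eef_pos: [0.464, -0.0491, 0.0845]
tcp_rot: [0.726, 0.688, -0.001, -0.002]
contact_force: [0.2, -0.6, -0.3]
opening: 0.652
```

```bash
python3 -c "
from h import *
delta(.4646,-.0523,.01,86.7)
im=ctrl.read_camera('wrist');cv2.imwrite('pics/w1.png',im[:,:,::-1])
delta(.4646,-.0523,.01,86.7)"
```

```text
t 2.7 pos [ 0.464  -0.0491  0.0845] d(mm) [-3.4  1.  74.5] rot [-0.24 -0.12  0.26] q [-19.   0. 125.   0.  55. -16.] F [ 0.2 -0.6 -0.3] open 0.652
t 2.75 pos [ 0.4639 -0.0491  0.0845] d(mm) [-3.3  1.1 74.5] rot [-0.25 -0.12  0.27] q [-19.   0. 125.   0.  55. -16.] F [ 0.  -0.9  0.8] open 0.65
```

View pics/w1.png

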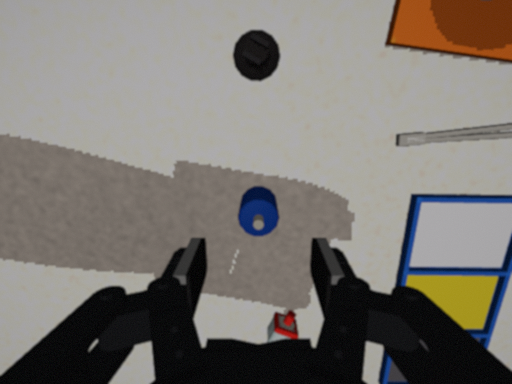

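{"name": "apply_moves", "arguments": {"moves": [[[-0.0035, 0.001, 0.015, -0.2, 0, 0.3, -0.3], [0, 0, 0.015, 0, 0, 0, -0.3], [0, 0, 0.015, 0, 0, 0, -0.3], [0, 0, 0.015, 0, 0, 0, -0.3], [0, 0, 0.01, 0, 0, 0, -0.3], [0, 0, 0, 0, 0, 0, -0.3]]]}}

```text
time: 3.35
eef_pos: [0.4693, -0.0575, 0.0165]
tcp_rot: [0.73, 0.684, 0.003, 0.004]
contact_force: [-0.1, -0.6, -0.2]
opening: 0.65
```

```bash
python3 -c "
from h import *
delta(.4646,-.0523,.005,86.7)
"
```

```text
t 3.35 pos [ 0.4693 -0.0575  0.0165] d(mm) [ 4.8 -5.1 11.5] rot [ 0.53  0.04 -0.42] q [-19.   8. 126.   0.  45. -16.] F [-0.1 -0.6 -0.2] open 0.65
```

{"name": "apply_moves", "arguments": {"moves": [[[0.005, -0.005, 0.003, 0.5, 0, -0.4, -0.3], [0, 0, 0.005, 0, 0, 0, -0.3], [0, 0, 0.003, 0, 0, 0, -0.3], [0, 0, 0, 0, 0, 0, -0.3]]]}}

```text
time: 3.75
eef_pos: [0.4659, -0.0525, 0.0067]
tcp_rot: [0.727, 0.686, 0.001, 0.002]
contact_force: [0.3, -0.1, -0.4]
opening: 0.645
```

```bash
python3 -c "
from h import *
delta(.4646,-.0523,.005,86.7)
"
```

```text
t 3.75 pos [ 0.4659 -0.0525  0.0067] d(mm) [ 0.1 -1.3  1.7] rot [ 0.2   0.09 -0.01] q [-19.   9. 126.  -0.  44. -15.] F [ 0.3 -0.1 -0.4] open 0.645
```

Good. Close.

{"name": "apply_moves", "arguments": {"moves": [[[0, -0.001, 0.0012, 0.2, 0, 0, 1], [0, 0, 0, 0, 0, 0, 1], [0, 0, 0, 0, 0, 0, 1], [0, 0, 0, 0, 0, 0, 1], [0, 0, 0, 0, 0, 0, 1], [0, 0, 0, 0, 0, 0, 1]]], "force": 40}}

```text
time: 4.35
eef_pos: [0.4655, -0.0525, 0.0062]
tcp_rot: [0.727, 0.687, -0.0, 0.001]
contact_force: [0.0, -0.2, -1.0]
opening: 0.338
```

```bash
python3 -c "
from h import *
delta(.4646,-.0523,.005,86.7)
"
```

```text
t 4.35 pos [ 0.4655 -0.0525  0.0062] d(mm) [ 0.2 -1.   1.2] rot [0.08 0.12 0.01] q [-19.   9. 126.  -0.  44. -15.] F [ 0.  -0.2 -1. ] open 0.338
```

{"name": "apply_moves", "arguments": {"moves": [[[0, 0, -0.01, 0, 0, 0, 1], [0, 0, -0.02, 0, 0, 0, 1], [0, 0, -0.02, 0, 0, 0, 1], [-0.0055, 0.033, 0, 0, 0, 0, 1], [-0.0055, 0.034, 0, 0, 0, 0, 1], [-0.0055, 0.034, 0, 0, 0, 0, 1], [-0.0055, 0.034, 0, 0, 0, 0, 1], [-0.0055, 0.034, 0, 0, 0, 0, 1], [0, 0, 0, 0, 0, 0, 1]]]}}

```text
time: 5.25
eef_pos: [0.6379, -0.0903, 0.0637]
tcp_rot: [0.727, 0.687, 0.0, 0.002]
contact_force: [-0.1, -0.2, -0.6]
opening: 0.339
```

```bash
python3 -c "
from h import *
delta(.6326,-.0896,.0102,86.7)
"
```

```text
t 5.25 pos [ 0.6379 -0.0903  0.0637] d(mm) [ 0.6 -5.6 53.5] rot [0.24 0.16 0.02] q [-17.  23. 101.  -0.  56. -14.] F [-0.1 -0.2 -0.6] open 0.339
```

{"name": "apply_moves", "arguments": {"moves": [[[0, -0.0055, 0.005, 0.2, 0.1, 0, 1], [0, 0, 0.012, 0, 0, 0, 1], [0, 0, 0.012, 0, 0, 0, 1], [0, 0, 0.01, 0, 0, 0, 1], [0, 0, 0.004, 0, 0, 0, 1], [0, 0, 0, 0, 0, 0, 1], [0, 0, 0, 0, 0, 0, 1]]]}}

```text
time: 5.95
eef_pos: [0.6261, -0.0882, 0.0153]
tcp_rot: [0.727, 0.687, -0.002, -0.003]
contact_force: [-0.2, -1.5, -0.2]
opening: 0.337
```

```bash
python3 -c "
from h import *
delta(.6326,-.0896,.0102,86.7)
"
```

```text
t 5.95 pos [ 0.6261 -0.0882  0.0153] d(mm) [-1.1  6.6  5.1] rot [-0.42 -0.06  0.04] q [-17.  26. 103.  -0.  52. -14.] F [-0.2 -1.5 -0.2] open 0.337
```

{"name": "apply_moves", "arguments": {"moves": [[[-0.001, 0.006, 0.001, -0.4, 0, 0, 1], [0, 0, 0.0015, 0, 0, 0, 1], [0, 0, 0.001, 0, 0, 0, 1], [0, 0, 0.0005, 0, 0, 0, 1], [0, 0, 0, 0, 0, 0, 1]]]}}

```text
time: 6.45
eef_pos: [0.6341, -0.0901, 0.0127]
tcp_rot: [0.727, 0.687, 0.001, 0.001]
contact_force: [0.5, 0.0, 0.4]
opening: 0.338
```

```bash
python3 -c "
from h import *
delta(.6326,-.0896,.0102,86.7)
"
```

```text
t 6.45 pos [ 0.6341 -0.0901  0.0127] d(mm) [ 0.4 -1.5  2.5] rot [ 0.2  -0.01  0.04] q [-17.  27. 102.   0.  51. -14.] F [0.5 0.  0.4] open 0.338
```

{"name": "apply_moves", "arguments": {"moves": [[[0, -0.001, 0.0013, 0.2, 0, 0, 1], [0, 0, 0.001, 0, 0, 0, 1], [0, 0, 0.0007, 0, 0, 0, 1], [0, 0, 0, 0, 0, 0, 1]]]}}

```text
time: 6.85
eef_pos: [0.6333, -0.0901, 0.0101]
tcp_rot: [0.727, 0.687, 0.0, 0.0]
contact_force: [-0.4, 0.0, -0.5]
opening: 0.335
```

```bash
python3 -c "
from h import *
delta(.6326,-.0896,.0102,86.7)
"
```

```text
t 6.85 pos [ 0.6333 -0.0901  0.0101] d(mm) [ 0.4 -0.7 -0.1] rot [ 0.02 -0.    0.04] q [-17.  27. 102.   0.  51. -14.] F [-0.4  0.  -0.5] open 0.335
```

{"name": "apply_moves", "arguments": {"moves": [[[0, 0, 0.0007, 0, 0, 0, 1], [0, 0, 0.0003, 0, 0, 0, 1]]]}}

```text
time: 7.05
eef_pos: [0.6335, -0.09, 0.0101]
tcp_rot: [0.727, 0.687, 0.0, 0.0]
contact_force: [-1.0, 0.9, 1.6]
opening: 0.337
```

{"name": "apply_moves", "arguments": {"moves": [[[0, 0, 0, 0, 0, 0, 0.1], [0, 0, 0, 0, 0, 0, 0.1], [0, 0, 0, 0, 0, 0, 0.1], [0, 0, -0.002, 0, 0, 0, 0.1], [0, 0, -0.015, 0, 0, 0, 0], [0, 0, -0.025, 0, 0, 0, 0], [0, 0, -0.03, 0, 0, 0, 0], [0, 0, -0.01, 0, 0, 0, 0]]]}}

```text
time: 7.85
eef_pos: [0.6321, -0.0897, 0.0939]
tcp_rot: [0.727, 0.687, -0.001, -0.002]
contact_force: [-0.2, -0.1, 0.6]
opening: 0.499
```

```bash
python3 -c "
from h import *
delta(.4794,-.1750,.09,65)
"
```

```text
t 7.85 pos [ 0.6321 -0.0897  0.0939] d(mm) [ -93.8 -147.6    4.3] rot [-2.100e-01 -2.000e-02  2.174e+01] q [-17.  20. 101.   0.  59. -14.] F [-0.2 -0.1  0.6] open 0.499
```

{"name": "apply_moves", "arguments": {"moves": [[[-0.0188, -0.0295, 0.001, 0, 0, 0, -0.3], [-0.0188, -0.0295, 0.001, 0, 0, 0, -0.3], [-0.0188, -0.0295, 0.001, 0, 0, 0, -0.3], [-0.0188, -0.0295, 0.001, 0, 0, 0, -0.3], [-0.0188, -0.0295, 0, 0, 0, 0, -0.3], [0, 0, 0, 0, 0, 7.2, -0.3], [0, 0, 0, 0, 0, 7.2, -0.3], [0, 0, 0, 0, 0, 7.2, -0.3], [0, 0, 0, 0, 0, 0, -0.3]]]}}

```text
time: 8.75
eef_pos: [0.476, -0.1789, 0.0957]
tcp_rot: [0.846, 0.533, 0.003, 0.004]
contact_force: [-0.1, -0.3, -0.1]
opening: 0.645
```

```bash
python3 -c "
from h import *
delta(.4794,-.1750,.09,65)
c=ctrl.get_calibration('wrist');im=ctrl.read_camera('wrist')
import pickle;pickle.dump(c,open('cw.pkl','wb'))
print(w2pix(c,(.4794,-.1750,.011)))
cv2.imwrite('pics/w2.png',cv2.resize(im[150:330,140:380,::-1],None,fx=3,fy=3,interpolation=cv2.INTER_CUBIC))
"
```

```text
t 8.75 pos [ 0.476  -0.1789  0.0957] d(mm) [5.  1.3 5.7] rot [ 0.52 -0.01 -0.61] q [-32.   4. 120.   0.  55.  -7.] F [-0.1 -0.3 -0.1] open 0.645
[260.58363579 192.80516898]
```

View pics/w2.png

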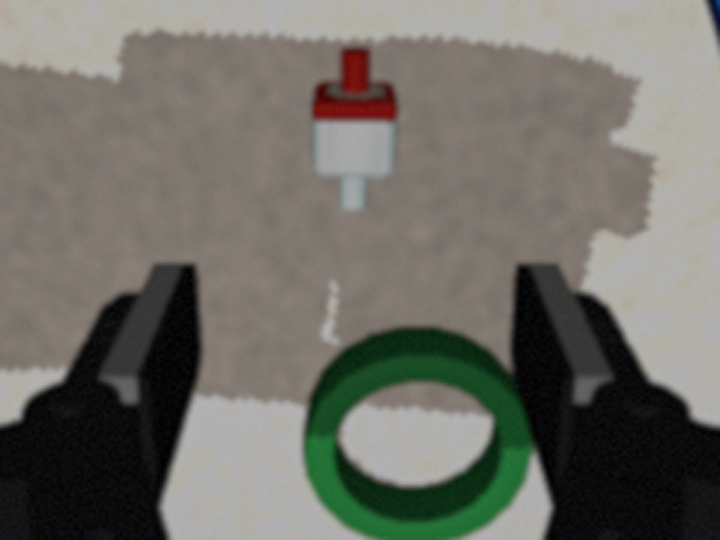

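{"name": "apply_moves", "arguments": {"moves": [[[0.005, 0.0005, 0.01, 0.5, 0, -0.5, -0.3], [0, 0, 0.015, 0, 0, 0, -0.3], [0, 0, 0.015, 0, 0, 0, -0.3], [0, 0, 0.015, 0, 0, 0, -0.3], [0, 0, 0.01, 0, 0, 0, -0.3], [0, 0, 0.002, 0, 0, 0, -0.3]]]}}

```text
time: 9.4
eef_pos: [0.4803, -0.1727, 0.0245]
tcp_rot: [0.839, 0.544, 0.0, -0.0]
contact_force: [0.9, -0.1, -0.2]
opening: 0.653
```

```bash
python3 -c "
from h import *
delta(.4790,-.1755,.004,65)
"
```

```text
t 9.4 pos [ 0.4803 -0.1727  0.0245] d(mm) [-3.1 -0.  20.5] rot [-0.02 -0.03  0.89] q [-31.  12. 120.   0.  48.  -7.] F [ 0.9 -0.1 -0.2] open 0.653
```

{"name": "apply_moves", "arguments": {"moves": [[[-0.003, 0, 0.006, 0, 0, 0.9, -0.3], [0, 0, 0.007, 0, 0, 0, -0.3], [0, 0, 0.005, 0, 0, 0, -0.3], [0, 0, 0.001, 0, 0, 0, -0.3]]]}}

```text
time: 9.8
eef_pos: [0.4798, -0.1758, 0.0045]
tcp_rot: [0.843, 0.537, 0.0, 0.0]
contact_force: [0.8, 0.6, 0.4]
opening: 0.647
```

```bash
python3 -c "
from h import *
delta(.4790,-.1755,.004,65)
"
```

```text
t 9.8 pos [ 0.4798 -0.1758  0.0045] d(mm) [-0.  -0.8  0.5] rot [ 0.05 -0.02  0.02] q [-32.  14. 121.   0.  45.  -7.] F [0.8 0.6 0.4] open 0.647
```

{"name": "apply_moves", "arguments": {"moves": [[[0, 0, 0, 0, 0, 0, 1], [0, 0, 0, 0, 0, 0, 1], [0, 0, 0, 0, 0, 0, 1], [0, 0, 0, 0, 0, 0, 1], [0, 0, 0, 0, 0, 0, 1], [0, 0, 0, 0, 0, 0, 1], [0, 0, 0, 0, 0, 0, 1]]]}}

```text
time: 10.5
eef_pos: [0.4808, -0.1765, 0.0059]
tcp_rot: [0.843, 0.537, 0.001, 0.002]
contact_force: [-0.8, 0.4, 0.5]
opening: 0.243
```

```bash
python3 -c "
from h import *
delta(.6287,-.1555,.004,65)
"
```

```text
t 10.5 pos [ 0.4808 -0.1765  0.0059] d(mm) [ 81.5 125.2   2.4] rot [ 0.22 -0.    0.02] q [-32.  14. 120.   0.  45.  -7.] F [-0.8  0.4  0.5] open 0.243
```

{"name": "apply_moves", "arguments": {"moves": [[[0, 0, -0.012, 0, 0, 0, 1], [0, 0, -0.024, 0, 0, 0, 1], [0, 0, -0.022, 0, 0, 0, 1], [0.0163, 0.025, 0, 0, 0, 0, 1], [0.0163, 0.025, 0, 0, 0, 0, 1], [0.0163, 0.025, 0, 0, 0, 0, 1], [0.0163, 0.025, 0, 0, 0, 0, 1], [0.0163, 0.025, 0, 0, 0, 0, 1], [0, 0, 0, 0, 0, -7.2, 1], [0, 0, 0, 0, 0, -7.2, 1], [0, 0, 0, 0, 0, -7.2, 1], [0, 0, 0, 0, 0, 0, 1]]]}}

```text
time: 11.7
eef_pos: [0.6363, -0.1543, 0.0769]
tcp_rot: [0.723, 0.691, 0.002, 0.005]
contact_force: [-0.9, 0.6, -0.6]
opening: 0.249
```

```bash
python3 -c "
from h import *
delta(.6287,-.1555,.0099,86.7)
"
```

```text
t 11.7 pos [ 0.6363 -0.1543  0.0769] d(mm) [-1.3 -8.2 67. ] rot [0.6  0.2  0.71] q [-23.  23. 100.   0.  57. -20.] F [-0.9  0.6 -0.6] open 0.249
```

{"name": "apply_moves", "arguments": {"moves": [[[-0.001, -0.004, 0.01, 0.4, 0.2, 0.7, 1], [0, 0, 0.014, 0, 0, 0, 1], [0, 0, 0.014, 0, 0, 0, 1], [0, 0, 0.012, 0, 0, 0, 1], [0, 0, 0.006, 0, 0, 0, 1], [0, 0, 0, 0, 0, 0, 1], [0, 0, 0, 0, 0, 0, 1]]]}}

```text
time: 12.4
eef_pos: [0.6302, -0.1549, 0.0145]
tcp_rot: [0.73, 0.683, 0.0, -0.001]
contact_force: [0.3, 0.4, -0.3]
opening: 0.241
```

```bash
python3 -c "
from h import *
delta(.6287,-.1555,.0099,86.7)
"
```

```text
t 12.4 pos [ 0.6302 -0.1549  0.0145] d(mm) [-0.7 -1.4  4.6] rot [-0.05 -0.09 -0.53] q [-23.  27. 101.   0.  52. -19.] F [ 0.3  0.4 -0.3] open 0.241
```

{"name": "apply_moves", "arguments": {"moves": [[[0, -0.001, 0.0015, 0, 0, -0.5, 1], [0, 0, 0.0015, 0, 0, 0, 1], [0, 0, 0.0015, 0, 0, 0, 1], [0, 0, 0.001, 0, 0, 0, 1], [0, 0, 0.0005, 0, 0, 0, 1]]]}}

```text
time: 12.9
eef_pos: [0.6306, -0.1553, 0.0102]
tcp_rot: [0.727, 0.687, 0.001, 0.001]
contact_force: [-0.7, 0.4, -0.2]
opening: 0.242
```

```bash
python3 -c "
from h import *
delta(.6287,-.1555,.0099,86.7)
"
```

```text
t 12.9 pos [ 0.6306 -0.1553  0.0102] d(mm) [-0.3 -1.9  0.3] rot [ 0.16 -0.02  0.02] q [-23.  28. 101.   0.  51. -20.] F [-0.7  0.4 -0.2] open 0.242
```

{"name": "apply_moves", "arguments": {"moves": [[[0, 0, 0.0006, 0.1, 0, 0, 1], [0, 0, 0.0006, 0, 0, 0, 1], [0, 0, 0.0005, 0, 0, 0, 1], [0, 0, 0.0005, 0, 0, 0, 1]]]}}

```text
time: 13.3
eef_pos: [0.6309, -0.1555, 0.009]
tcp_rot: [0.727, 0.687, 0.0, 0.0]
contact_force: [-1.9, 0.6, 4.1]
opening: 0.247
```

```bash
python3 -c "
from h import *
delta(.6287,-.1555,.0099,86.7)
"
```

```text
t 13.3 pos [ 0.6309 -0.1555  0.009 ] d(mm) [-0.2 -2.2 -0.9] rot [ 0.06 -0.01  0.02] q [-23.  28. 101.   0.  51. -20.] F [-1.9  0.6  4.1] open 0.247
```

{"name": "apply_moves", "arguments": {"moves": [[[0, 0, 0, 0, 0, 0, 0.2], [0, 0, 0, 0, 0, 0, 0.2], [0, 0, 0, 0, 0, 0, 0.2], [0, 0, -0.002, 0, 0, 0, 0.2], [0, 0, -0.015, 0, 0, 0, 0.2], [0, 0, -0.03, 0, 0, 0, 0], [0, 0, -0.04, 0, 0, 0, 0], [0, 0, -0.02, 0, 0, 0, 0]]]}}

```text
time: 14.1
eef_pos: [0.6283, -0.1545, 0.117]
tcp_rot: [0.727, 0.687, -0.001, -0.003]
contact_force: [0.4, -0.1, -0.0]
opening: 0.502
```

```bash
python3 -c "
from h import *
delta(.469,.0567,.09,86.7)
"
```

```text
t 14.1 pos [ 0.6283 -0.1545  0.117 ] d(mm) [ 201.6 -171.    28.7] rot [-0.38 -0.17  0.01] q [-23.  19.  99.   0.  62. -20.] F [ 0.4 -0.1 -0. ] open 0.502
```

{"name": "apply_moves", "arguments": {"moves": [[[0.0336, -0.0285, 0, -0.3, -0.2, 0, -0.2], [0.0336, -0.0285, 0, 0, 0, 0, -0.2], [0.0336, -0.0285, 0, 0, 0, 0, -0.2], [0.0336, -0.0285, 0.008, 0, 0, 0, -0.2], [0.0336, -0.0285, 0.01, 0, 0, 0, -0.2], [0.0336, -0.0285, 0.01, 0, 0, 0, -0.2], [0, 0, 0, 0, 0, 0, -0.2], [0, 0, 0, 0, 0, 0, -0.2]]]}}

```text
time: 14.9
eef_pos: [0.4721, 0.0601, 0.1027]
tcp_rot: [0.728, 0.686, 0.007, 0.013]
contact_force: [0.4, 0.1, 0.5]
opening: 0.602
```

```bash
python3 -c "
from h import *
delta(.469,.0567,.09,86.7)
c=ctrl.get_calibration('wrist');im=ctrl.read_camera('wrist')
print(w2pix(c,(.469,.0567,.0)))
cv2.imwrite('pics/w3.png',cv2.resize(im[150:330,140:380,::-1],None,fx=3,fy=3,interpolation=cv2.INTER_CUBIC))
snap('top','top3r.png');im=cv2.imread('pics/top3r.png');cv2.imwrite('pics/top3.png',cv2.resize(im[110:270,100:420],None,fx=2.5,fy=2.5,interpolation=cv2.INTER_CUBIC))
"
```

```text
t 14.9 pos [0.4721 0.0601 0.1027] d(mm) [-3.5 -3.2 12.6] rot [ 1.65  0.4  -0.12] q [ -5.  -1. 124.  -0.  55.  -1.] F [0.4 0.1 0.5] open 0.602
[252.96792435 195.50079297]
```

View pics/w3.png

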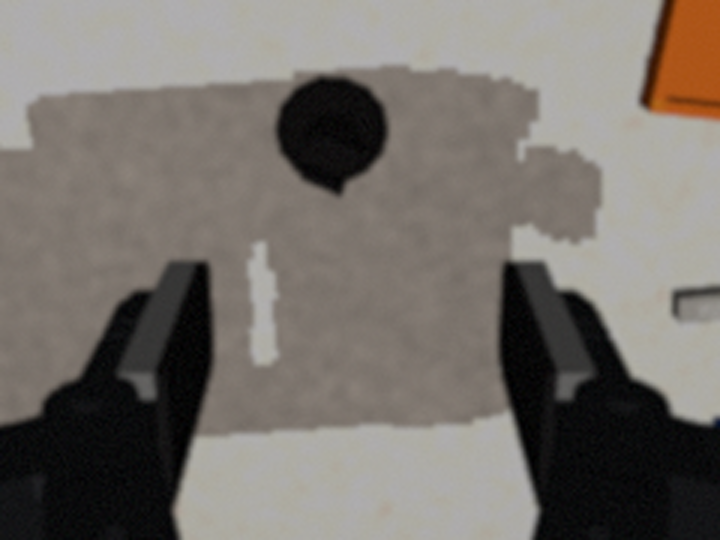

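View pics/top3.png

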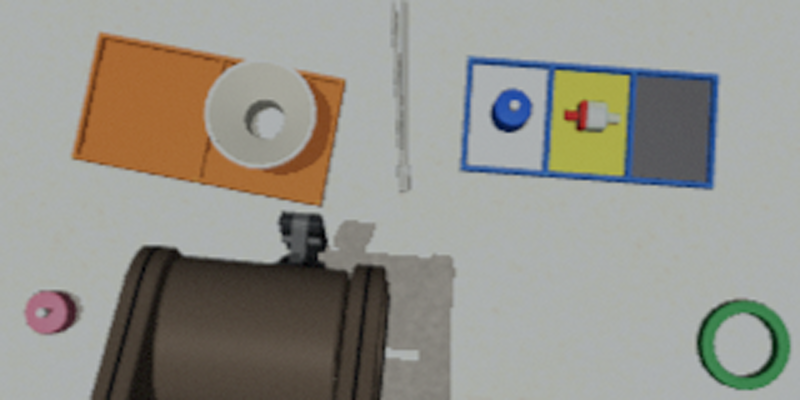

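{"name": "apply_moves", "arguments": {"moves": [[[-0.003, -0.0045, 0.008, 1.6, 0.4, 0, -0.2], [0, 0, 0.014, 0, 0, 0, -0.2], [0, 0, 0.014, 0, 0, 0, -0.2], [0, 0, 0.014, 0, 0, 0, -0.2], [0, 0, 0.012, 0, 0, 0, -0.2], [0, 0, 0.008, 0, 0, 0, -0.2], [0, 0, 0.002, 0, 0, 0, -0.2]]]}}

```text
time: 15.7
eef_pos: [0.4719, 0.0509, 0.0252]
tcp_rot: [0.732, 0.682, -0.0, -0.0]
contact_force: [0.1, -0.1, 0.1]
opening: 0.6
```

```bash
python3 -c "
from h import *
delta(.468,.0577,.011,86.7)
"
```

```text
t 15.7 pos [0.4719 0.0509 0.0252] d(mm) [ 6.5 -4.3 14.2] rot [-0.04 -0.03 -0.74] q [ -6.   8. 125.   0.  47.  -2.] F [ 0.1 -0.1  0.1] open 0.6
```

{"name": "apply_moves", "arguments": {"moves": [[[0.0065, -0.004, 0.003, 0, 0, -0.7, -0.2], [0, 0, 0.004, 0, 0, 0, -0.2], [0, 0, 0.003, 0, 0, 0, -0.2], [0, 0, 0.002, 0, 0, 0, -0.2], [0, 0, 0.001, 0, 0, 0, -0.2]]]}}

```text
time: 16.2
eef_pos: [0.469, 0.0584, 0.0119]
tcp_rot: [0.727, 0.687, 0.001, 0.0]
contact_force: [0.7, 0.6, -0.5]
opening: 0.605
```

```bash
python3 -c "
from h import *
delta(.468,.0577,.011,86.7)
"
```

```text
t 16.2 pos [0.469  0.0584 0.0119] d(mm) [-0.7 -1.   0.9] rot [ 0.08 -0.03  0.04] q [ -5.   9. 126.   0.  45.  -2.] F [ 0.7  0.6 -0.5] open 0.605
```

{"name": "apply_moves", "arguments": {"moves": [[[-0.0007, -0.001, 0.0007, 0, 0, 0, 1], [0, 0, 0, 0, 0, 0, 1], [0, 0, 0, 0, 0, 0, 1], [0, 0, 0, 0, 0, 0, 1], [0, 0, 0, 0, 0, 0, 1], [0, 0, 0, 0, 0, 0, 1], [0, 0, 0, 0, 0, 0, 1]]], "force": 40}}

```text
time: 16.9
eef_pos: [0.4686, 0.0575, 0.012]
tcp_rot: [0.727, 0.687, 0.001, 0.001]
contact_force: [0.1, 1.0, -0.6]
opening: 0.165
```

```bash
python3 -c "
from h import *
delta(.6248,-.2214,.016,86.7)
"
```

```text
t 16.9 pos [0.4686 0.0575 0.012 ] d(mm) [-269.5  171.8   -3.6] rot [ 0.19 -0.02  0.03] q [ -5.   9. 126.   0.  45.  -2.] F [ 0.1  1.  -0.6] open 0.165
```

{"name": "apply_moves", "arguments": {"moves": [[[0, 0, -0.015, 0, 0, 0, 1], [0, 0, -0.03, 0, 0, 0, 1], [0, 0, -0.035, 0, 0, 0, 1], [-0.0385, 0.0245, -0.01, 0, 0, 0, 1], [-0.0385, 0.0245, 0, 0, 0, 0, 1], [-0.0385, 0.0245, 0, 0, 0, 0, 1], [-0.0385, 0.0245, 0, 0, 0, 0, 1], [-0.0385, 0.0245, 0, 0, 0, 0, 1], [-0.0385, 0.0245, 0, 0, 0, 0, 1], [-0.0385, 0.0245, 0, 0, 0, 0, 1], [0, 0, 0, 0, 0, 0, 1]]]}}

```text
time: 18.0
eef_pos: [0.6292, -0.2311, 0.1046]
tcp_rot: [0.725, 0.688, 0.001, 0.002]
contact_force: [0.2, -0.7, 0.1]
opening: 0.167
```

```bash
python3 -c "
from h import *
delta(.6248,-.2214,.016,86.7)
"
```

```text
t 18.0 pos [ 0.6292 -0.2311  0.1046] d(mm) [ 9.6 -5.2 88.5] rot [0.2  0.08 0.31] q [-29.  23.  96.   0.  61. -26.] F [ 0.2 -0.7  0.1] open 0.167
```

{"name": "apply_moves", "arguments": {"moves": [[[0.0095, -0.003, 0.01, 0.1, 0, 0.3, 1], [0, 0, 0.014, 0, 0, 0, 1], [0, 0, 0.014, 0, 0, 0, 1], [0, 0, 0.014, 0, 0, 0, 1], [0, 0, 0.014, 0, 0, 0, 1], [0, 0, 0.008, 0, 0, 0, 1], [0, 0, 0.004, 0, 0, 0, 1], [0, 0, 0, 0, 0, 0, 1]]]}}

```text
time: 18.8
eef_pos: [0.6224, -0.2145, 0.0159]
tcp_rot: [0.726, 0.688, -0.001, -0.003]
contact_force: [0.2, -0.3, 0.4]
opening: 0.166
```

```bash
python3 -c "
from h import *
delta(.6248,-.2214,.016,86.7)
"
```

```text
t 18.8 pos [ 0.6224 -0.2145  0.0159] d(mm) [-6.7  2.8 -0.1] rot [-0.37 -0.17  0.19] q [-28.  28.  99.   0.  53. -25.] F [ 0.2 -0.3  0.4] open 0.166
```

{"name": "apply_moves", "arguments": {"moves": [[[-0.005, 0.0025, -0.002, -0.3, -0.1, 0.2, 1], [-0.001, 0, 0, 0, 0, 0, 1], [0, 0, 0.0005, 0, 0, 0, 1]]]}}

```text
time: 19.1
eef_pos: [0.626, -0.222, 0.0192]
tcp_rot: [0.727, 0.686, 0.001, 0.001]
contact_force: [0.3, -0.5, -0.1]
opening: 0.166
```

```bash
python3 -c "
from h import *
delta(.6248,-.2214,.016,86.7)
"
```

```text
t 19.1 pos [ 0.626  -0.222   0.0192] d(mm) [ 0.5 -1.2  3.2] rot [ 0.12  0.02 -0.03] q [-28.  28.  99.   0.  53. -25.] F [ 0.3 -0.5 -0.1] open 0.166
```

{"name": "apply_moves", "arguments": {"moves": [[[0, -0.001, 0.0013, 0.1, 0, 0, 1], [0, 0, 0.001, 0, 0, 0, 1], [0, 0, 0.001, 0, 0, 0, 1], [0, 0, 0.0007, 0, 0, 0, 1], [0, 0, 0.0005, 0, 0, 0, 1]]]}}

```text
time: 19.6
eef_pos: [0.6257, -0.2227, 0.0159]
tcp_rot: [0.728, 0.686, 0.0, 0.001]
contact_force: [0.2, 0.4, 0.7]
opening: 0.161
```

```bash
python3 -c "
from h import *
delta(.6248,-.2214,.016,86.7)
"
```

```text
t 19.6 pos [ 0.6257 -0.2227  0.0159] d(mm) [ 1.2 -0.9 -0.1] rot [ 0.14  0.07 -0.06] q [-28.  29.  99.  -0.  53. -25.] F [0.2 0.4 0.7] open 0.161
```

{"name": "apply_moves", "arguments": {"moves": [[[0, 0, 0.0006, 0.1, 0, 0, 1], [0, 0, 0.0004, 0, 0, 0, 1]]]}}

```text
time: 19.8
eef_pos: [0.6259, -0.2229, 0.0157]
tcp_rot: [0.727, 0.686, -0.0, 0.001]
contact_force: [-0.9, 0.1, 1.8]
opening: 0.168
```

{"name": "apply_moves", "arguments": {"moves": [[[0, 0, 0, 0, 0, 0, 0.4], [0, 0, 0, 0, 0, 0, 0.4], [0, 0, 0, 0, 0, 0, 0.4], [0, 0, -0.002, 0, 0, 0, 0.4], [0, 0, -0.015, 0, 0, 0, 0.4], [0, 0, -0.03, 0, 0, 0, 0.2], [0, 0, -0.04, 0, 0, 0, 0.2], [0, 0, 0, 0, 0, 0, 0.2]]]}}

```text
time: 20.6
eef_pos: [0.6254, -0.2223, 0.1064]
tcp_rot: [0.727, 0.686, -0.001, -0.0]
contact_force: [0.2, 0.1, 1.4]
opening: 0.4
```

```bash
python3 -c "
from h import *
delta(.4528,-.2747,.09,86.7)
"
```

```text
t 20.6 pos [ 0.6254 -0.2223  0.1064] d(mm) [ -62.4 -169.3   16.6] rot [-0.06  0.03 -0.05] q [-28.  22.  97.  -0.  61. -25.] F [0.2 0.1 1.4] open 0.4
```

{"name": "apply_moves", "arguments": {"moves": [[[-0.0125, -0.0285, 0.003, 0, 0, 0, 0.2], [-0.0125, -0.0285, 0.003, 0, 0, 0, 0.2], [-0.0125, -0.0285, 0.003, 0, 0, 0, 0.2], [-0.0125, -0.0285, 0.003, 0, 0, 0, 0.2], [-0.0125, -0.0285, 0.003, 0, 0, 0, 0.2], [0, 0, 0, 0, 0, 0, 0.2], [0, 0, 0, 0, 0, 0, 0.2]]]}}

```text
time: 21.3
eef_pos: [0.4785, -0.2794, 0.0996]
tcp_rot: [0.727, 0.687, 0.001, 0.007]
contact_force: [0.1, 0.5, 0.9]
opening: 0.402
```

```bash
python3 -c "
from h import *
delta(.4828,-.2764,.004,86.7)
c=ctrl.get_calibration('wrist');im=ctrl.read_camera('wrist')
hsv=cv2.cvtColor(im,cv2.COLOR_RGB2HSV);m=cv2.inRange(hsv,(40,80,20),(85,255,255))
cv2.imwrite('pics/w4.png',im[:,:,::-1])
pr=np.array([w2pix(c,(.4528+.035*np.cos(t),-.2747+.035*np.sin(t),.018)) for t in np.linspace(0,6.28,60)])
print('pred top outer bbox',pr.min(0),pr.max(0)); ys,xs=np.nonzero(m); print('seen',xs.min(),ys.min(),xs.max(),ys.max())
print('px +1cm x,y',w2pix(c,(.4528,-.2747,.018)),w2pix(c,(.4628,-.2747,.018)),w2pix(c,(.4528,-.2647,.018)))
"
```

```text
t 21.3 pos [ 0.4785 -0.2794  0.0996] d(mm) [ 4.   2.9 95.6] rot [0.69 0.45 0.06] q [-41.   9. 114.   0.  56. -38.] F [0.1 0.5 0.9] open 0.402
pred top outer bbox [182.77169512 153.01999501] [269.53222075 235.03338854]
seen 182 150 265 231
px +1cm x,y [226.30667782 195.93399805] [238.64651636 195.21590474] [225.16067685 184.10372915]
```

View pics/w4.png

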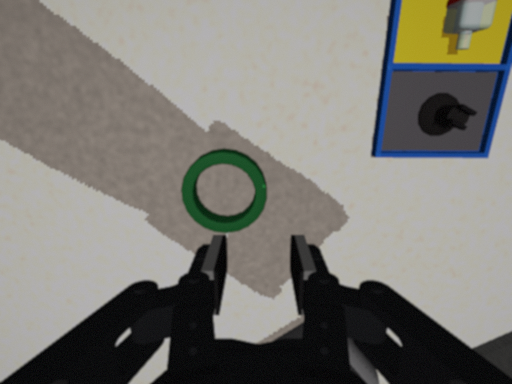

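{"name": "apply_moves", "arguments": {"moves": [[[0.005, 0.002, 0.01, 0.5, 0.4, 0, 0.2], [0, 0, 0.015, 0, 0, 0, 0.2], [0, 0, 0.015, 0, 0, 0, 0.2], [0, 0, 0.015, 0, 0, 0, 0.2], [0, 0, 0.01, 0, 0, 0, 0.2], [0, 0, 0.002, 0, 0, 0, 0.2]]]}}

```text
time: 21.95
eef_pos: [0.4858, -0.2716, 0.0266]
tcp_rot: [0.724, 0.689, 0.001, 0.001]
contact_force: [-0.3, -0.1, -0.1]
opening: 0.404
```

```bash
python3 -c "
from h import *
delta(.4815,-.2744,.004,86.7)
"
```

```text
t 21.95 pos [ 0.4858 -0.2716  0.0266] d(mm) [-3.  -4.2 22.5] rot [0.17 0.   0.46] q [-40.  17. 114.   0.  49. -37.] F [-0.3 -0.1 -0.1] open 0.404
```

{"name": "apply_moves", "arguments": {"moves": [[[-0.003, -0.004, 0.001, 0.1, 0, 0.4, 0.2], [0, 0, 0.007, 0, 0, 0, 0.2], [0, 0, 0.007, 0, 0, 0, 0.2], [0, 0, 0.005, 0, 0, 0, 0.2], [0, 0, 0.001, 0, 0, 0, 0.2]]]}}

```text
time: 22.45
eef_pos: [0.4822, -0.2749, 0.0041]
tcp_rot: [0.727, 0.687, 0.0, 0.001]
contact_force: [0.5, 0.4, -0.2]
opening: 0.402
```

```bash
python3 -c "
from h import *
delta(.4815,-.2744,.004,86.7)
"
```

```text
t 22.45 pos [ 0.4822 -0.2749  0.0041] d(mm) [ 0.4 -0.7  0.1] rot [0.12 0.04 0.06] q [-40.  19. 115.   0.  47. -37.] F [ 0.5  0.4 -0.2] open 0.402
```

{"name": "apply_moves", "arguments": {"moves": [[[0, 0, 0, 0, 0, 0, 1], [0, 0, 0, 0, 0, 0, 1], [0, 0, 0, 0, 0, 0, 1], [0, 0, 0, 0, 0, 0, 1], [0, 0, 0, 0, 0, 0, 1], [0, 0, 0, 0, 0, 0, 1]]]}}

```text
time: 23.05
eef_pos: [0.4828, -0.2754, 0.005]
tcp_rot: [0.727, 0.687, 0.001, 0.002]
contact_force: [0.4, -0.5, -1.2]
opening: 0.116
```

```bash
python3 -c "
from h import *
delta(.6365+.0245,.1969+.0175,.01,86.7)
"
```

```text
t 23.05 pos [ 0.4828 -0.2754  0.005 ] d(mm) [499.1 150.2  -5.3] rot [0.21 0.11 0.05] q [-40.  19. 114.   0.  47. -37.] F [ 0.4 -0.5 -1.2] open 0.116
```

{"name": "apply_moves", "arguments": {"moves": [[[0, 0, -0.012, 0, 0, 0, 1], [0, 0, -0.025, 0, 0, 0, 1], [0, 0, -0.035, 0, 0, 0, 1], [0, 0, -0.035, 0, 0, 0, 1], [0.035, 0.01, -0.012, 0, 0, 0, 1], [0.0415, 0.0125, -0.005, 0, 0, 0, 1], [0.0415, 0.0125, 0, 0, 0, 0, 1], [0.0415, 0.0125, 0, 0, 0, 0, 1], [0.0415, 0.0125, 0, 0, 0, 0, 1], [0.0415, 0.0125, 0, 0, 0, 0, 1], [0.0415, 0.0125, 0, 0, 0, 0, 1], [0.0415, 0.0125, 0, 0, 0, 0, 1]]]}}

```text
time: 24.25
eef_pos: [0.605, 0.0494, 0.1478]
tcp_rot: [0.731, 0.683, 0.004, 0.009]
contact_force: [0.6, -0.0, -0.2]
opening: 0.119
```

```bash
python3 -c "
from h import *
delta(.6365+.0245,.1969+.0175,.13,86.7)
"
```

```text
t 24.25 pos [0.605  0.0494 0.1478] d(mm) [168.6  44.4  17.5] rot [ 1.09  0.37 -0.58] q [ -5.  12. 105.  -0.  62.  -1.] F [ 0.6 -0.  -0.2] open 0.119
```

{"name": "apply_moves", "arguments": {"moves": [[[0.04, 0.0105, 0.0015, 0.5, 0.2, 0, 1], [0.04, 0.0105, 0.0015, 0.5, 0.1, 0, 1], [0.04, 0.0105, 0.0015, 0, 0, 0, 1], [0.038, 0.0105, 0.0015, 0, 0, 0, 1], [0, 0, 0, 0, 0, -7.7, 1], [0, 0, 0, 0, 0, -7.7, 1], [0, 0, 0, 0, 0, -7.7, 1], [0, 0, 0, 0, 0, -7.7, 1], [0, 0, 0, 0, 0, -7.7, 1], [0, 0, 0, 0, 0, 0, 1]]]}}

```text
time: 25.25
eef_pos: [0.6599, 0.2203, 0.1517]
tcp_rot: [0.448, 0.894, 0.003, 0.004]
contact_force: [0.6, 0.3, -0.4]
opening: 0.12
```

```bash
python3 -c "
from h import *
delta(.6365+.0245,.1969+.0175,.1,125)
c=ctrl.get_calibration('wrist');im=ctrl.read_camera('wrist')
cv2.imwrite('pics/w5.png',im[:,:,::-1])
"
```

```text
t 25.25 pos [0.6599 0.2203 0.1517] d(mm) [-5.1 -3.1 51.7] rot [0.49 0.29 1.75] q [ 10.  23.  91.  -0.  66. -27.] F [ 0.6  0.3 -0.4] open 0.12
```

View pics/w5.png

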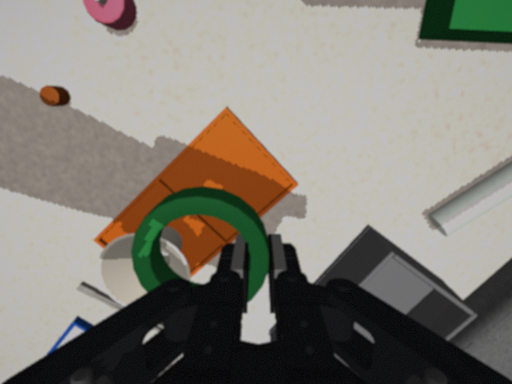

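{"name": "apply_moves", "arguments": {"moves": [[[-0.003, -0.003, 0.01, 0.4, 0.2, 1.7, 1], [0, 0, 0.015, 0, 0, 0, 1], [0, 0, 0.015, 0, 0, 0, 1], [0, 0, 0.015, 0, 0, 0, 1], [0, 0, 0.015, 0, 0, 0, 1], [0, 0, 0.015, 0, 0, 0, 1], [0, 0, 0.01, 0, 0, 0, 1], [0, 0, 0, 0, 0, 0, 1]]]}}

```text
time: 26.1
eef_pos: [0.6572, 0.2148, 0.0454]
tcp_rot: [0.467, 0.884, -0.002, -0.001]
contact_force: [0.8, -0.4, 0.1]
opening: 0.116
```

```bash
python3 -c "
from h import *
delta(.6365+.0245,.1969+.0175,.009,125)
"
```

```text
t 26.1 pos [0.6572 0.2148 0.0454] d(mm) [-2.6  3.1 36.4] rot [-0.24 -0.06 -0.67] q [ 10.  29.  94.  -0.  57. -25.] F [ 0.8 -0.4  0.1] open 0.116
```

{"name": "apply_moves", "arguments": {"moves": [[[-0.0026, 0.004, 0.005, -0.2, 0, -0.6, 1], [0, 0.001, 0.009, 0, 0, 0, 1], [0, 0.001, 0.009, 0, 0, 0, 1], [0, 0, 0.006, 0, 0, 0, 1], [0, 0, 0.001, 0, 0, 0, 1], [0, 0, 0, 0, 0, 0, 1]]]}}

```text
time: 26.7
eef_pos: [0.6659, 0.2166, 0.0145]
tcp_rot: [0.462, 0.887, 0.001, 0.001]
contact_force: [0.5, -0.0, -0.2]
opening: 0.116
```

```bash
python3 -c "
from h import *
delta(.6365+.0245,.1969+.0175,.009,125)
c=ctrl.get_calibration('wrist');im=ctrl.read_camera('wrist')
cv2.imwrite('pics/w6.png',im[:,:,::-1])
"
```

```text
t 26.7 pos [0.6659 0.2166 0.0145] d(mm) [ 1.  -5.3  5.5] rot [ 0.17  0.02 -0.02] q [ 10.  33.  93.   0.  54. -25.] F [ 0.5 -0.  -0.2] open 0.116
```

View pics/w6.png

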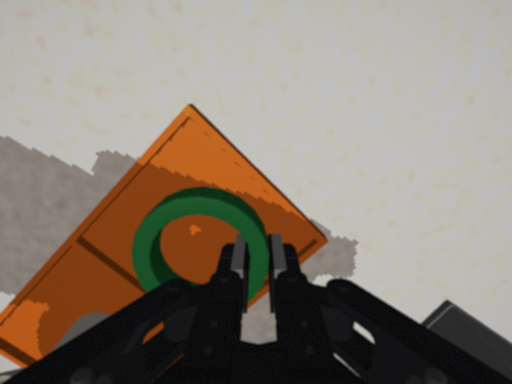

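{"name": "apply_moves", "arguments": {"moves": [[[0.001, -0.005, 0.001, 0.1, 0, 0, 1], [0, 0, 0.0015, 0, 0, 0, 1], [0, 0, 0.0015, 0, 0, 0, 1], [0, 0, 0.001, 0, 0, 0, 1], [0, 0, 0.0005, 0, 0, 0, 1]]]}}

```text
time: 27.25
eef_pos: [0.6615, 0.2145, 0.0103]
tcp_rot: [0.462, 0.887, 0.001, 0.001]
contact_force: [0.1, 0.1, 0.1]
opening: 0.119
```

```bash
python3 -c "
from h import *
delta(.6365+.0245,.1969+.0175,.009,125)
"
```

```text
t 27.25 pos [0.6615 0.2145 0.0103] d(mm) [ 0.2 -0.5  1.3] rot [ 0.19  0.09 -0.02] q [ 10.  32.  94.   0.  54. -25.] F [0.1 0.1 0.1] open 0.119
```

{"name": "apply_moves", "arguments": {"moves": [[[0, 0, 0.0008, 0.1, 0, 0, 1], [0, 0, 0.0006, 0, 0, 0, 1], [0, 0, 0.0005, 0, 0, 0, 1], [0, 0, 0.0005, 0, 0, 0, 1]]]}}

```text
time: 27.65
eef_pos: [0.6617, 0.2146, 0.0082]
tcp_rot: [0.462, 0.887, 0.0, 0.001]
contact_force: [-1.7, -0.7, 3.5]
opening: 0.119
```

```bash
python3 -c "
from h import *
delta(.6365+.0245,.1969+.0175,.009,125)
"
```

```text
t 27.65 pos [0.6617 0.2146 0.0082] d(mm) [ 0.3 -0.7 -0.8] rot [ 0.08  0.09 -0.01] q [ 10.  33.  94.  -0.  54. -25.] F [-1.7 -0.7  3.5] open 0.119
```

{"name": "apply_moves", "arguments": {"moves": [[[0, 0, 0, 0, 0, 0, 0.5], [0, 0, 0, 0, 0, 0, 0.5], [0, 0, 0, 0, 0, 0, 0.5], [0, 0, -0.002, 0, 0, 0, 0.5], [0, 0, -0.015, 0, 0, 0, 0.5], [0, 0, -0.03, 0, 0, 0, 0.5], [0, 0, -0.035, 0, 0, 0, 0.3], [0, 0, -0.035, 0, 0, 0, 0], [0, 0, 0, 0, 0, 0, 0]]]}}

```text
time: 28.55
eef_pos: [0.6617, 0.2147, 0.1325]
tcp_rot: [0.462, 0.887, 0.0, 0.001]
contact_force: [1.2, 0.2, 1.4]
opening: 0.499
```

```bash
python3 -c "
from h import *
delta(.4642,.171,.1,79.9)
"
```

```text
t 28.55 pos [0.6617 0.2147 0.1325] d(mm) [  77.5 -186.9   32.1] rot [ 0.14  0.06 45.09] q [ 10.  24.  91.  -0.  65. -25.] F [1.2 0.2 1.4] open 0.499
```

{"name": "apply_moves", "arguments": {"moves": [[[0.013, -0.031, 0, 0, 0, 0, -0.1], [0.013, -0.031, 0, 0, 0, 0, -0.1], [0.013, -0.031, 0.004, 0, 0, 0, -0.1], [0.013, -0.031, 0.006, 0, 0, 0, -0.1], [0.013, -0.031, 0.006, 0, 0, 0, -0.1], [0.013, -0.031, 0.006, 0, 0, 0, -0.1], [0, 0, 0, 0, 0, 8, -0.1], [0, 0, 0, 0, 0, 8, -0.1], [0, 0, 0, 0, 0, 8, -0.1], [0, 0, 0, 0, 0, 8, -0.1], [0, 0, 0, 0, 0, 8, -0.1], [0, 0, 0, 0, 0, 5, -0.1]]]}}

```text
time: 29.75
eef_pos: [0.4557, 0.1702, 0.1125]
tcp_rot: [0.776, 0.63, 0.005, 0.003]
contact_force: [-0.7, 0.1, -0.2]
opening: 0.547
```

```bash
python3 -c "
from h import *
delta(.4642,.171,.004,79.9)
c=ctrl.get_calibration('wrist');im=ctrl.read_camera('wrist')
print(w2pix(c,(.4642,.171,.018)),w2pix(c,(.4742,.171,.018)),w2pix(c,(.4642,.181,.018)))
cv2.imwrite('pics/w7.png',cv2.resize(im[130:330,130:390,::-1],None,fx=3,fy=3,interpolation=cv2.INTER_CUBIC))
snap('top','top4r.png');im=cv2.imread('pics/top4r.png');cv2.imwrite('pics/top4.png',cv2.resize(im[110:270,100:420],None,fx=2.5,fy=2.5,interpolation=cv2.INTER_CUBIC))
"
```

```text
t 29.75 pos [0.4557 0.1702 0.1125] d(mm) [  2.2   7.  108.6] rot [ 0.62 -0.18 -1.73] q [  9.  -0. 122.  -0.  57.  20.] F [-0.7  0.1 -0.2] open 0.547
[268.08447687 192.60632241] [279.59225733 190.26756183] [265.76349352 181.56020551]
```

View pics/w7.png

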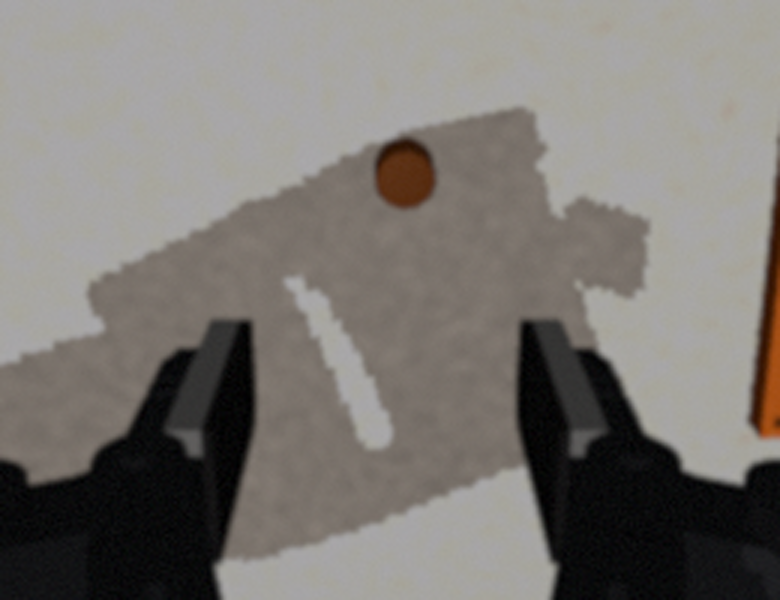

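View pics/top4.png

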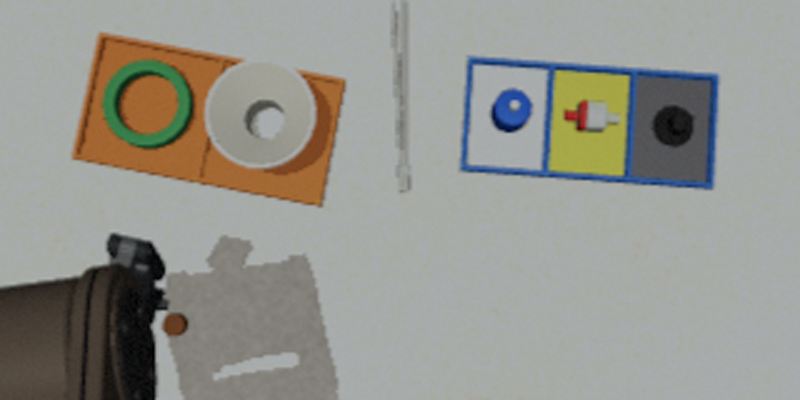

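{"name": "apply_moves", "arguments": {"moves": [[[0.005, 0.006, 0.01, 0.5, 0, -1.7, -0.1], [0, 0, 0.014, 0, 0, 0, -0.1], [0, 0, 0.014, 0, 0, 0, -0.1], [0, 0, 0.014, 0, 0, 0, -0.1], [0, 0, 0.014, 0, 0, 0, -0.1], [0, 0, 0.01, 0, 0, 0, -0.1], [0, 0, 0.004, 0, 0, 0, -0.1]]]}}

```text
time: 30.55
eef_pos: [0.4621, 0.1738, 0.0288]
tcp_rot: [0.762, 0.648, 0.002, 0.0]
contact_force: [-0.2, 0.0, -0.5]
opening: 0.549
```

```bash
python3 -c "
from h import *
delta(.463,.173,.004,79.9)
"
```

```text
t 30.55 pos [0.4621 0.1738 0.0288] d(mm) [-0.8  1.  24.8] rot [ 0.19 -0.17  0.83] q [  9.   9. 123.   0.  48.  18.] F [-0.2  0.  -0.5] open 0.549
```

{"name": "apply_moves", "arguments": {"moves": [[[-0.001, 0.001, 0.007, 0.2, -0.1, 0.8, -0.1], [0, 0, 0.007, 0, 0, 0, -0.1], [0, 0, 0.006, 0, 0, 0, -0.1], [0, 0, 0.003, 0, 0, 0, -0.1], [0, 0, 0.001, 0, 0, 0, -0.1]]]}}

```text
time: 31.05
eef_pos: [0.4633, 0.1726, 0.003]
tcp_rot: [0.767, 0.642, 0.001, -0.0]
contact_force: [0.4, -0.8, -0.4]
opening: 0.548
```

```bash
python3 -c "
from h import *
delta(.463,.173,.004,79.9)
"
```

```text
t 31.05 pos [0.4633 0.1726 0.003 ] d(mm) [ 0.3 -0.4 -1. ] rot [ 0.01 -0.07 -0.  ] q [  9.  12. 123.   0.  45.  19.] F [ 0.4 -0.8 -0.4] open 0.548
```

{"name": "apply_moves", "arguments": {"moves": [[[0, 0, -0.0005, 0, 0, 0, 1], [0, 0, 0, 0, 0, 0, 1], [0, 0, 0, 0, 0, 0, 1], [0, 0, 0, 0, 0, 0, 1], [0, 0, 0, 0, 0, 0, 1], [0, 0, 0, 0, 0, 0, 1], [0, 0, 0, 0, 0, 0, 1]]]}}

```text
time: 31.75
eef_pos: [0.4644, 0.1729, 0.0048]
tcp_rot: [0.767, 0.642, 0.002, 0.0]
contact_force: [0.6, 0.4, 0.3]
opening: 0.187
```

{"name": "apply_moves", "arguments": {"moves": [[[0, 0, -0.012, 0, 0, 0, 1], [0, 0, -0.025, 0, 0, 0, 1], [0, 0, -0.035, 0, 0, 0, 1], [0, 0, -0.035, 0, 0, 0, 1], [0, 0, -0.012, 0, 0, 0, 1], [0, 0, 0, 0, 0, 0, 1]]]}}

```text
time: 32.35
eef_pos: [0.4632, 0.1725, 0.1299]
tcp_rot: [0.767, 0.642, 0.001, -0.0]
contact_force: [0.2, 1.3, -0.5]
opening: 0.187
```

```bash
python3 -c "
from h import *
delta(.621,.1,.12,79.9)
"
```

```text
t 32.35 pos [0.4632 0.1725 0.1299] d(mm) [-43.8 168.1  10.1] rot [ 0.07 -0.1   0.01] q [  9.  -0. 120.   0.  60.  19.] F [ 0.2  1.3 -0.5] open 0.187
```

{"name": "apply_moves", "arguments": {"moves": [[[-0.0088, 0.033, 0, 0, 0, 0, 1], [-0.0088, 0.033, 0, 0, 0, 0, 1], [-0.0088, 0.033, 0, 0, 0, 0, 1], [-0.0088, 0.033, 0, 0, 0, 0, 1], [-0.0088, 0.033, 0, 0, 0, 0, 1], [0, 0, 0, 0, 0, 0, 1], [0, 0, 0, 0, 0, 0, 1]]]}}

```text
time: 33.05
eef_pos: [0.6161, 0.0977, 0.1161]
tcp_rot: [0.766, 0.643, -0.006, -0.006]
contact_force: [-0.1, 0.2, -1.1]
opening: 0.189
```

```bash
python3 -c "
from h import *
delta(.621,.1,.066,79.9)
c=ctrl.get_calibration('wrist');im=ctrl.read_camera('wrist')
print(w2pix(c,(.621,.1,.068)),[w2pix(c,(.621+.042*np.cos(t),.1+.042*np.sin(t),.068)).round(0).tolist() for t in np.radians([80,170,260,350])])
cv2.imwrite('pics/w8.png',im[:,:,::-1])
"
```

```text
t 33.05 pos [0.6161 0.0977 0.1161] d(mm) [ 3.1  5.3 50. ] rot [-0.95  0.08  0.08] q [ -0.  17. 102.   0.  62.  10.] F [-0.1  0.2 -1.1] open 0.189
[267.42721564 211.89707913] [[268.0, 152.0], [208.0, 212.0], [267.0, 264.0], [328.0, 212.0]]
```

View pics/w8.png

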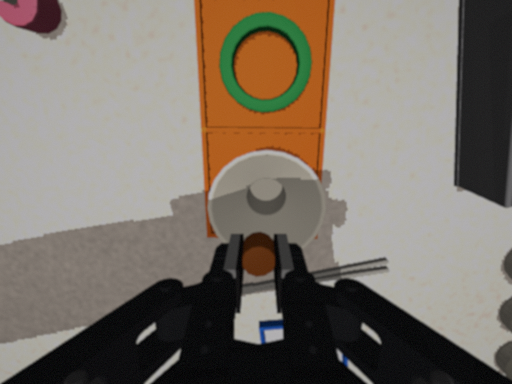

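{"name": "apply_moves", "arguments": {"moves": [[[0.0045, 0.004, 0.008, -0.9, 0, 0, 1], [0, 0.001, 0.01, 0, 0, 0, 1], [0, 0.001, 0.01, 0, 0, 0, 1], [0, 0, 0.008, 0, 0, 0, 1], [0, 0, 0, 0, 0, 0, 1], [0, 0, 0, 0, 0, 0, 1]]]}}

```text
time: 33.7
eef_pos: [0.6177, 0.1041, 0.0741]
tcp_rot: [0.765, 0.644, -0.003, -0.001]
contact_force: [0.1, -0.2, 0.5]
opening: 0.184
```

```bash
python3 -c "
from h import *
delta(.620,.1015,.067,79.9)
"
```

```text
t 33.7 pos [0.6177 0.1041 0.0741] d(mm) [-2.2  2.7  7. ] rot [-0.31  0.13  0.31] q [  0.  20. 103.  -0.  57.  10.] F [ 0.1 -0.2  0.5] open 0.184
```

{"name": "apply_moves", "arguments": {"moves": [[[-0.002, 0.0025, 0.002, -0.3, 0.1, 0.3, 1], [0, 0, 0.003, 0, 0, 0, 1], [0, 0, 0.001, 0, 0, 0, 1], [0, 0, 0, 0, 0, 0, 1]]]}}

```text
time: 34.1
eef_pos: [0.6209, 0.1013, 0.0689]
tcp_rot: [0.767, 0.642, 0.001, 0.001]
contact_force: [0.2, -0.7, -0.4]
opening: 0.189
```

```bash
python3 -c "
from h import *
delta(.620,.1015,.067,79.9)
"
```

```text
t 34.1 pos [0.6209 0.1013 0.0689] d(mm) [-0.  -1.   1.9] rot [ 0.16 -0.   -0.03] q [  0.  21. 103.  -0.  56.  10.] F [ 0.2 -0.7 -0.4] open 0.189
```

{"name": "apply_moves", "arguments": {"moves": [[[0, 0, 0, 0, 0, 0, 0.4], [0, 0, 0, 0, 0, 0, 0.4], [0, 0, 0, 0, 0, 0, 0.4], [0, 0, 0, 0, 0, 0, 0.4], [0, 0, -0.015, 0, 0, 0, 0.4], [0, 0, -0.03, 0, 0, 0, 0.4], [0, 0, -0.04, 0, 0, 0, 0.4], [0, -0.03, -0.02, 0, 0, 0, 0.4], [0, -0.04, 0, 0, 0, 0, 0.4], [0, -0.04, 0, 0, 0, 0, 0.4], [0, -0.03, 0, 0, 0, 0, 0.4], [0, 0, 0, 0, 0, 0, 0.4]]]}}

```text
time: 35.3
eef_pos: [0.4815, 0.1265, 0.1872]
tcp_rot: [0.767, 0.641, 0.005, 0.004]
contact_force: [0.1, -0.2, 0.2]
opening: 0.297
```

```bash
python3 -c "
from h import *
delta(.620,.1015,.067,79.9)
snap('top','t5.png');im=cv2.imread('pics/t5.png')
a=cv2.resize(im[110:200,120:400],None,fx=2.8,fy=2.8,interpolation=cv2.INTER_CUBIC)
b=cv2.resize(im[125:185,175:235],None,fx=5,fy=5,interpolation=cv2.INTER_CUBIC)
snap('side','s5.png');s=cv2.imread('pics/s5.png')[140:340,180:400]
C=np.zeros((560,784,3),np.uint8);C[:252]=a;C[256:556,:300]=b;s=cv2.resize(s,(330,300),interpolation=cv2.INTER_CUBIC);C[256:556,310:640]=s
cv2.imwrite('pics/f5.png',C)
"
```

```text
t 35.3 pos [0.4815 0.1265 0.1872] d(mm) [ -0.5 139.1 122.1] rot [ 0.79 -0.16 -0.1 ] q [  3.  -4. 118.  -0.  66.  13.] F [ 0.1 -0.2  0.2] open 0.297
```

View pics/f5.png

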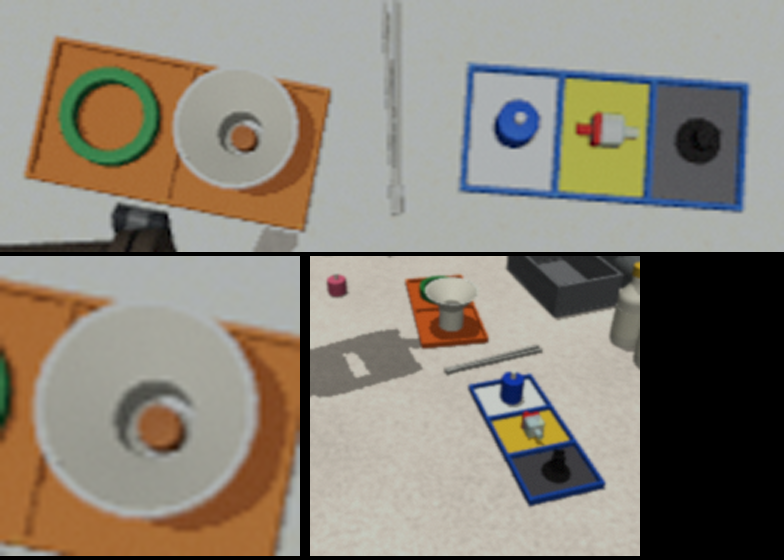

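The picture shows the ring flat in its bay, with the block visible inside the feeder tube at crop pixel (160,427). The airstone, valve and clip stand in their bays. The pink stone and tweezers look undisturbed. I'll check the block's height against the tube axis, then hand in.

```bash
python3 -c "
from h import *
c=ctrl.get_calibration('top')
for z in (.026,.05): print(z,(pix2w(c,206.6,158.8,z)-[.620,.101,0]).round(4))
print(ctrl.sign_off())
"
```

```text
0.026 [ 0.0025 -0.0004  0.026 ]
0.05 [-0.0016 -0.0035  0.05  ]
the job is handed in; nothing more can be done
None
```

I made up both kits in the order asked and handed the job in at about 35 s on the robot's clock. I signed off with the gripper open, clear of everything and touching nothing.

**Blue tray:** the airstone, check valve and suction clip are upright in the white, yellow and grey bays. I lowered the airstone and clip to their calculated floor heights, feeling about 2 N at most. The valve went down until I felt about 4 N of floor contact. I then released each one in place, so the airstone was not dropped.

**Orange tray:** the green ring is flat in the empty bay, released at about 3.5 N of floor contact. I released the brown block over the middle of the funnel.

**Last checks:**
- The final top and side pictures show every part in its bay.
- The block appears inside the tube at its full 18 mm width and within 3 mm of the axis. This position alone does not prove the block's height, but it cannot wedge in the 30 mm tube, so I take it to be at the bottom.
- The pink airstone and the tweezers look undisturbed.
- Wrist and top camera positions disagreed by up to about 4 mm for the clip, ring and block. I used values in between, and each grasp held.

No check failed, and the sign-off gave no verdict.

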